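# Switch on the bench power in order

### The job

Switch on the bench at its console, in this order: press in the square button (mains), then the flat round one (dust extraction), then the narrow bar (grinder), each gently with the fingertips until it is fully in; they stay in by themselves. Do not press the mushroom-shaped emergency stop. Pick nothing up and leave the loose things where they lie.

Things in the scene. Friction and masses are not known exactly. Their poses are not given: they have to be found in the camera images.
- console: Switch console fixed to the bench: flat grey box, 150 (x) x 330 (y) x 35 mm high. Origin: centre of its underside, on the bench; z up, y along its length. Four switches stand in a row along y, 75 mm apart, 20 mm behind its middle line, in any order.
- square_cap (a joint): Latching push switch: black square cap (32 x 32 mm) in a square grey bezel on the console. Pressed straight down it slides in against about 3 N and stays where it is left. Joint value in m: 0 (to 0.001 at the start) = out, 0.010 = fully in, at the stop. The cap is sprung on the switch (see its top point); this value leaves out the cap's own give.
- square_top (a point): Centre of the top face of the square cap; moves with it. 69 mm above the bench when out, 59 mm when in and let go; z up. The cap gives 1.2 N per mm, up to 8 mm, and comes back by that much: it sinks about 2.5 mm before the switch moves, and must be pushed down 13 mm or a little more (about 4 to 8 N) to bring the switch fully in.
- square_switch: The whole square switch: bezel 60 x 60 x 12 mm, fixed on the console's top, and its cap. Origin: centre of the bezel's underside, 35 mm above the bench.
- round_cap (a joint): Latching push switch: black flat round cap (42 mm across) in a square grey bezel on the console. Pressed straight down it slides in against about 3 N and stays where it is left. Joint value in m: 0 (to 0.001 at the start) = out, 0.010 = fully in, at the stop. The cap is sprung on the switch (see its top point); this value leaves out the cap's own give.
- round_top (a point): Centre of the top face of the flat round cap; moves with it. 69 mm above the bench when out, 59 mm when in and let go; z up. The cap gives 1.2 N per mm, up to 8 mm, and comes back by that much: it sinks about 2.5 mm before the switch moves, and must be pushed down 13 mm or a little more (about 4 to 8 N) to bring the switch fully in.
- round_switch: The whole round switch: bezel 60 x 60 x 12 mm, fixed on the console's top, and its cap. Origin: centre of the bezel's underside, 35 mm above the bench.
- bar_cap (a joint): Latching push switch: black narrow bar-shaped cap (16 x 48 mm, the long side along y) in a square grey bezel on the console. Pressed straight down it slides in against about 3 N and stays where it is left. Joint value in m: 0 (to 0.001 at the start) = out, 0.010 = fully in, at the stop. The cap is sprung on the switch (see its top point); this value leaves out the cap's own give.
- bar_top (a point): Centre of the top face of the bar cap; moves with it. 69 mm above the bench when out, 59 mm when in and let go; z up. The cap gives 1.2 N per mm, up to 8 mm, and comes back by that much: it sinks about 2.5 mm before the switch moves, and must be pushed down 13 mm or a little more (about 4 to 8 N) to bring the switch fully in.
- bar_switch: The whole bar switch: bezel 60 x 60 x 12 mm, fixed on the console's top, and its cap. Origin: centre of the bezel's underside, 35 mm above the bench.
- mushroom_cap (a joint): Emergency stop: domed mushroom head, 48 mm across, black, on a thin stem, the tallest of the four. Sprung (about 5 N fully in). Joint value in m: 0 = out, 0.008 = fully in. Not to be pressed.
- mushroom_top (a point): Top of the mushroom head, 93 mm above the bench (24 mm higher than the other caps).
- spanner: Loose spanner, 22 x 144 x 7 mm, lying on the console's top in front of the switches. Bystander; origin at the centre of its underside.
- tape_roll: Loose roll of black tape, 53 x 51 x 19 mm, on the console's top in front of the switches. Bystander; origin at the centre of its underside.
- screwdriver: Loose screwdriver lying on the bench, 31 x 220 x 36 mm. Bystander; origin at the centre of its underside.
- offcut: Loose pine offcut, 60 x 120 x 19 mm, on the bench. Bystander; origin at the centre of its underside.
- tape_rule: Loose tape measure, 38 x 104 x 65 mm, on the bench by one end of the console. Bystander; origin at the centre of its underside.
- tin: Loose open tin of screws, 74 mm across, 42 mm high, by the other end of the console. Bystander; origin at the centre of its underside.

How it is judged (in metres and radians):
On the way, in this order (a step that is already met when the one before it is completed fails the run):
1. the square button is in (value of joint square_cap above 0.007 m), for 0.2 s.
2. the round button is in (value of joint round_cap above 0.007 m), for 0.2 s.
3. the bar button is in (value of joint bar_cap above 0.007 m), for 0.2 s.
At the end, for the whole second after the job is handed in: The square, round and bar buttons are all in (at least 7 of 10 mm), the mushroom stop is out (less than 2 mm in), and every loose thing is within 25 mm of where it was (value of joint each of square_cap, round_cap, bar_cap above 0.007 m and value of joint mushroom_cap below 0.002 m and distance of each of spanner, tape_roll, screwdriver, offcut, tape_rule, tin from where it was at the start of the episode below 0.025 m); the robot touches nothing.
It fails at once if the round button goes in before the square one is in (value of joint round_cap above 0.004 m and value of joint square_cap below 0.007 m).
It fails at once if the bar button goes in before the round one is in (value of joint bar_cap above 0.004 m and value of joint round_cap below 0.007 m).
It fails at once if the mushroom stop button is pressed by 2 mm or more (value of joint mushroom_cap above 0.002 m).
It fails at once if a switch is pressed with more than 25 N (contact force between any of square_switch, round_switch, bar_switch and the fingers above 25 N or contact force between any of square_switch, round_switch, bar_switch and the arm above 25 N).
It fails at once if a loose thing is moved by more than 25 mm or lifted (distance of any of spanner, tape_roll, screwdriver, offcut, tape_rule, tin from where it was at the start of the episode above 0.025 m).
It also fails if it takes over 48 s, if anything falls off the work surface, if the arm or the gripper's body presses on something with over 40 N, if the wrist force passes 120 N, or if a joint passes its speed limit or range.

### The arm

A 6-joint arm with a two-finger parallel gripper is mounted at the origin on a cart in front of the work surface, level with it; the furniture and walls round the work are solid. World frame = base frame: x ahead of the robot, y to its left, z up, the work surface at z = 0. Lengths are in mm, angles in rad, forces in N, time in s.
With the tool pointing down it reaches from about 350 to 875 mm from the base axis. Payload 15.5 kg.
Tool frame: the origin (TCP) lies midway between the tips of the shut fingers; the grasp point (between the pads) lies bot.grip_depth behind it (bot.grip_depth is the distance from the TCP to the grasp point, in mm); z points along the fingers, y is the line along which they close (so a half turn about z gives the same grasp; the last joint's range is limited). The gripper opens to 85 mm and grips with 20 to 120 N. Pads are 22 mm wide; open, the fingers measure 114 mm over their backs; the gripper's body (76 mm by 85 mm) begins 54 mm behind the grasp point. The pads swing forward as they close: fully open they stand 13 mm farther back than shut.
Start: joints at [1.093, 0.494, 1.345, -0, 1.302, -0.096], TCP at [232.865, 580, 231.277] pointing down, gripper open.
Joint ranges: [-2.91, 2.91], [-0.82, 2.16], [0.22, 2.67], [-1.22, 4.37], [0.12, 2.79], [-3.08, 3.08]. Speed limits (rad/s): [1.89, 1.89, 2.57, 3.01, 3.01, 3.01].

### API

Orientations are given as a rotation vector (axis times angle).
In Python, from bench import bot, vision, workorder gives the robot as it stands. The module is installed in compiled form; this text tells all that it offers.
- The arm moves only by the tool apply_moves, never from a script. Its argument "commands" is a list that holds one entry, the list of rows, each a list of 7 numbers: the opening, from -1 (shut) to 1 (fully open), then the shift along the tool's x, y, z normalised to -1 to 1, where 1 is 30 cm, then the turn, a rotation vector about the tool's x, y, z normalised to -1 to 1, where 1 is 180 degrees. A call has 1 to 8 rows; each row is the pose to reach, as a shift and turn from the pose commanded when the call began, along the tool's axes at that moment, turning the shorter way round; what a row does not reach only later rows make up. A row lasts 1/10 s, in which the tool goes at most 50 mm and 8.59 degrees, less where a joint would pass 70% of its speed; a pose out of reach is approached as far as the arm can. A call with a number of a shift or a turn outside -1 to 1 is refused whole. A call with a gripper value outside its range is refused whole. The fingers move at their own pace and stop on an object; "grip_force" is the grip in N (left out, the last holds). Time passes only in rows, so rows that repeat a pose let the fingers close. It gives the time, the measured TCP pose, the force, the opening and the grip force at its end, in the units of the state.
- bot.observe(): the state, without advancing time (a new reading comes with each control period).
- vision.grab_frame(name): name is "scene" or "top" or "wrist"; returns a dict with "frame" (400x640x3 uint8, red, green, blue), "z_map" (400x640 float32, mm along the optical axis (not along the pixel's ray), 0 where there is no reading), "camera_matrix" (3x3 intrinsics, pixels), "D" ([k1, k2, p1, p2, k3] as OpenCV has them; the pictures are not rectified), "cam_to_world" (4x4, takes a point from camera to world coordinates); the wrist camera has in their place "hand_eye" (4x4, takes a point from camera to tool coordinates, whose origin is the TCP and whose axes are the flange's). Camera axes: x right, y down, z forward; pixel columns grow to the right and rows downward; lengths in mm; the calibration is good to about 2 mm. A picture is of the moment at which its call begins: read the wrist's pose just before it.
- workorder.job_done(): hands the job in; it is judged then, once.
The state is a dict: "time": time; "joints": joint angles; "joint_vel": joint speeds; "tau": joint torques, N m; "tcp_pos": TCP position; "orientation": TCP orientation; "contact_force": force on the tool from outside, world axes, zero at the start; "moment": the same for the moment, N m; "finger_gap": opening from 0.0 (shut) to 1.0 (fully open); "gripper_force": force on a finger pad.
Only numpy, scipy, OpenCV 4.12 (cv2) and the standard library are available. Lean on these libraries where they do the work, as an engineer would, in place of code of your own. Each camera call takes 0.05 s, during which the arm holds its last target. There are 200 camera calls.

## Working session

There is one attempt and no reset: what is moved stays moved. The work goes in short steps, Python scripts to look and compute and a tool call to move; the robot and the scene stay as the last step left them, time stands still between calls to the robot, and variables do not carry over. Pictures are saved under pics/ and viewed, at most 10 in all, crops included, and the job is handed in when it is done.

Besides the shell and the picture viewer there is one more tool, called after "Call:" in YAML: its name, and indented under it one key for each argument. apply_moves: Moves the arm, as the interface text tells. Scaled input: -1 to 1 covers 30 cm each way for a shift and 180 degrees each way for a turn. Its arguments: {"type":"object","properties":{"commands":{"type":"array","items":{"type":"array","items":{"type":"array","items":{"type":"number","minimum":-1,"maximum":1}}}},"grip_force":{"type":"number"}},"required":["commands"]}

```bash
mkdir -p pics; cat > h.py <<'E'
import numpy as np, cv2
from bench import bot, vision, workorder
def world(f,u,v):
    z=f["z_map"][v,u]; p=cv2.undistortPoints(np.array([[[u,v]]],float),f["camera_matrix"],np.array(f["D"]))[0,0]
    return (np.array(f["cam_to_world"])@[p[0]*z,p[1]*z,z,1])[:3]
def cloud(f):
    h,w=f["z_map"].shape; u,v=np.meshgrid(np.arange(w),np.arange(h))
    p=cv2.undistortPoints(np.stack([u,v],-1).reshape(-1,1,2).astype(float),f["camera_matrix"],np.array(f["D"])).reshape(h,w,2)
    z=f["z_map"]; P=np.stack([p[...,0]*z,p[...,1]*z,z,np.ones_like(z)],-1)
    return (P@np.array(f["cam_to_world"]).T)[...,:3]
E
python3 - <<'E'
from h import *
s=bot.observe(); print({k:np.round(v,3) for k,v in s.items()}, bot.grip_depth)
for n in("top","scene"):
    f=vision.grab_frame(n); cv2.imwrite(f"pics/{n}.png",f["frame"][...,::-1])
    np.savez(f"{n}.npz",**{k:np.array(v) for k,v in f.items()})
    C=cloud(f); print(np.round(np.array(f["cam_to_world"]),2).tolist())
    m=(f["z_map"]>0)&(C[...,2]>62)&(C[...,2]<100)&(C[...,0]>250)
    k,l,st,ce=cv2.connectedComponentsWithStats(m.astype(np.uint8))
    for i in range(1,k):
        if st[i,4]>40: print(n,st[i],np.round(np.median(C[l==i],0)),np.round(C[l==i].min(0)),np.round(C[l==i].max(0)))
E
```

```text
{'time': np.float64(0.0), 'joints': array([ 1.094,  0.494,  1.346, -0.   ,  1.302, -0.096]), 'joint_vel': array([-0.001, -0.002,  0.002,  0.   ,  0.001,  0.001]), 'tau': array([-2.0000e-03, -8.8216e+01, -3.8387e+01, -0.0000e+00,  1.0000e-02,
        0.0000e+00]), 'tcp_pos': array([232.689, 579.659, 230.665]), 'orientation': array([-5.960e-01, -3.084e+00,  2.000e-03]), 'contact_force': array([-0.119,  0.557,  0.331]), 'moment': array([-0.026, -0.027,  0.016]), 'gripper_force': np.float64(0.0), 'finger_gap': np.float64(1.001)} 18.700000000000003
[[0.11, -0.97, 0.2, 296.99], [-0.99, -0.11, 0.03, -209.36], [-0.0, -0.21, -0.98, 1038.95], [0.0, 0.0, 0.0, 1.0]]
top [  0   0  59  41 730] [918. 610.  80.] [855. 542.  62.] [985. 673. 100.]
top [ 320    0  143  156 2276] [ 751. -408.   88.] [ 650. -511.   62.] [1042. -148.  100.]
top [150 110  52  38 676] [644. 163.  82.] [604.  93.  62.] [694. 212. 100.]
top [263 143  15  15 190] [624. -76.  68.] [606. -93.  62.] [643. -57.  73.]
top [441 161  26  26 191] [ 595. -485.   82.] [ 585. -527.   62.] [ 634. -473.  100.]
top [284 166   9  21 146] [ 5
[... 1700 characters left out ...]
00.]
scene [   0  130  124   33 1507] [1179.   -8.   81.] [1066. -124.   62.] [1288.  102.  100.]
scene [437 137  15  17 145] [ 319. -523.   67.] [ 300. -544.   62.] [ 340. -505.  100.]
scene [304 197  21  19 299] [ 507. -164.   88.] [ 487. -194.   74.] [ 533. -146.   94.]
scene [338 198  18  16 226] [ 453. -217.   68.] [ 433. -239.   62.] [ 475. -197.   72.]
scene [383 199  17  14 146] [ 368. -270.   64.] [ 344. -290.   62.] [ 386. -252.   67.]
scene [271 209  22  12 142] [ 566. -120.   67.] [ 544. -133.   63.] [ 591. -109.   71.]
scene [239 212  19  16 191] [624. -71.  67.] [607. -90.  62.] [643. -54.  70.]
scene [ 143  260   31   76 1283] [643. 172.  81.] [603. 103.  62.] [696. 214. 100.]
```

View pics/top.png

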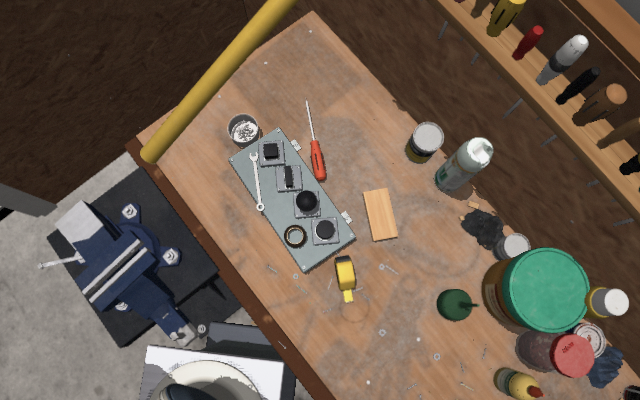

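View pics/scene.png

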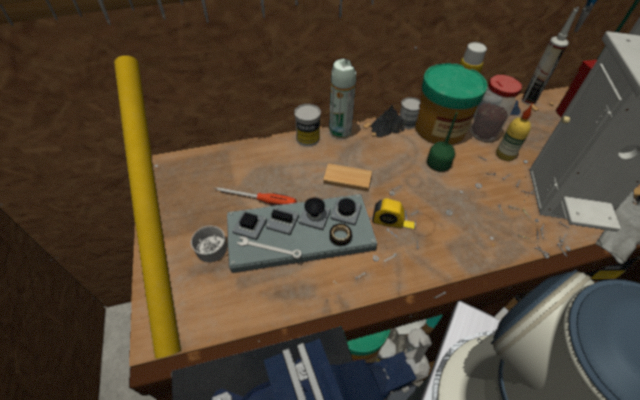

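The console's row is, from the upper left to the lower right of the top picture: square (270,151), bar (289,177), mushroom (306,202), round (325,230). The spanner lies at (258,180) and the tape roll at (295,236). A yellow pole may lie between the start pose and the console, so I'll locate it in 3D.

```bash
python3 - <<'E'
from h import *
for n in("top","scene"):
    f=dict(np.load(f"{n}.npz")); C=cloud(f); I=cv2.cvtColor(f["frame"],cv2.COLOR_RGB2HSV)
    m=(I[...,0]>18)&(I[...,0]<30)&(I[...,1]>190)&(f["z_map"]>0)
    k,l,st,ce=cv2.connectedComponentsWithStats(m.astype(np.uint8)); i=1+np.argmax(st[1:,4]); P=C[l==i]
    o=P[np.argsort(P[:,2])]; print(n,st[i]); print(np.round(o[::max(1,len(o)//12)]))
    # highest points over region between start & console
    R=(f["z_map"]>0)
    for x in range(150,750,100):
        print(x,[int(np.max(C[...,2][R&(abs(C[...,0]-x)<50)&(abs(C[...,1]-y)<50)],initial=-1)) for y in range(600,-400,-100)])
E
```

```text
top [497  19   2   2   2]
[[ 693. -420.  518.]
 [ 695. -422.  518.]]
150 [-1, -1, -1, 14, 15, 122, 312, 240, 8, 5]
250 [-1, -1, 71, 177, 181, 176, 200, 5, 7, 6]
350 [-1, -1, 71, 167, 181, 181, 14, 37, 40, 68]
450 [-1, -1, 12, 162, 160, 18, 5, 56, 92, 50]
550 [-1, -1, -1, 13, 58, 5, 45, 84, 95, 31]
650 [-1, -1, -1, 6, 105, 130, 50, 73, 38, 236]
scene [ 114   55   66  303 7466]
[[1141.  -51. -273.]
 [ 604.  206.   59.]
 [ 638.  187.   78.]
 [ 660.  148.   98.]
 [ 694.  130.  119.]
 [ 729.   62.  141.]
 [ 757.   38.  162.]
 [ 801.   35.  185.]
 [ 832.    0.  209.]
 [ 856.  -34.  233.]
 [ 891.  -90.  257.]
 [ 939. -106.  284.]
 [ 978. -153.  316.]]
150 [-1, -1, -1, -1, -1, 191, 331, 313, 6, 4]
250 [-1, -1, -1, -1, 179, 176, 199, 5, 6, 14]
350 [-1, -1, -1, -1, 180, 180, 12, 35, 57, 66]
450 [-1, -1, -1, 12, 51, 15, 4, 81, 91, 47]
550 [-1, -1, -1, 14, 59, 5, 45, 86, 93, 21]
650 [-1, -1, -1, 3, 107, 129, 48, 70, 36, 3]
```

Call:
apply_moves:
  commands:
    - [[-1,0,0,-0.5,0,0,0],[-1,0,0,-0.5,0,0,0],[-1,0,0,-0.5,0,0,0],[-1,-0.63,-0.48,-0.5,0,0,0.22],[-1,-0.63,-0.48,-0.5,0,0,0.22],[-1,-0.63,-0.48,-0.5,0,0,0.22],[-1,-0.63,-0.48,-0.5,0,0,0.22],[-1,-0.63,-0.48,-0.5,0,0,0.22]]
  grip_force: 20

```text
time: 0.9
tcp_pos: [355.4, 373.5, 381.2]
orientation: [1.615, 2.695, -0.001]
contact_force: [0.2, 0.6, -0.2]
finger_gap: 0.003
gripper_force: 0.0
```

```bash
cat >> h.py <<'E'
from scipy.spatial.transform import Rotation as Ro
def rel(x,y,z,yaw=-49.7+90):
    s=bot.observe(); R=Ro.from_rotvec(s["orientation"])
    c,q=np.cos(np.radians(yaw)),np.sin(np.radians(yaw))
    T=Ro.from_matrix(np.array([[c,q,0],[q,-c,0],[0,0,-1]]))
    print(round(float(s["time"]),2),np.round(s["tcp_pos"],1),"shift",np.round(R.inv().apply(np.array([x,y,z])-s["tcp_pos"])/300,4),"turn",np.round((R.inv()*T).as_rotvec()/np.pi,4),"F",np.round(s["contact_force"],1),round(float(s["finger_gap"]),3))
E
python3 -c "
from h import *
rel(624,-73,380);rel(624,-73,120)"
```

```text
0.9 [355.4 373.5 381.2] shift [-1.7347  0.0879  0.0046] turn [0.000e+00 2.000e-04 4.324e-01] F [ 0.2  0.6 -0.2] 0.003
0.9 [355.4 373.5 381.2] shift [-1.7343  0.0881  0.8713] turn [0.000e+00 2.000e-04 4.324e-01] F [ 0.2  0.6 -0.2] 0.003
```

Call:
apply_moves:
  commands:
    - [[-1,-1,0.05,0,0,0,0.43],[-1,-1,0.05,0,0,0,0.43],[-1,-1,0.05,0,0,0,0.43],[-1,-1,0.05,0,0,0,0.43],[-1,-1,0.05,0,0,0,0.43],[-1,-1,0.05,0,0,0,0.43],[-1,-1,0.05,0,0,0,0.43],[-1,-1,0.05,0,0,0,0.43]]

```text
time: 1.7
tcp_pos: [511.6, 117.9, 380.7]
orientation: [-2.856, -1.309, 0.002]
contact_force: [-0.0, 0.7, 0.1]
finger_gap: -0.003
gripper_force: 0.0
```

```bash
python3 -c "
from h import *
rel(624,-73,250)"
```

```text
1.7 [511.6 117.9 380.7] shift [-0.2371  0.6996  0.4355] turn [-0.0002  0.0003  0.0497] F [-0.   0.7  0.1] -0.003
```

Call:
apply_moves:
  commands:
    - [[-1,-0.237,0.7,0.0,0,0,0.05],[-1,-0.237,0.7,0.0,0,0,0.05],[-1,-0.237,0.7,0.0,0,0,0.05],[-1,-0.237,0.7,0.0,0,0,0.05],[-1,-0.237,0.7,0.0,0,0,0.05],[-1,-0.237,0.7,0.43,0,0,0.05],[-1,-0.237,0.7,0.43,0,0,0.05],[-1,-0.237,0.7,0.43,0,0,0.05]]

```text
time: 2.5
tcp_pos: [623.7, -70.3, 248.2]
orientation: [-2.943, -1.093, 0.006]
contact_force: [-0.2, 0.4, -0.8]
finger_gap: 0.002
gripper_force: 0.0
```

```bash
python3 - <<'E'
from h import *
rel(624,-73,100)
s=bot.observe(); f=vision.grab_frame("wrist"); cv2.imwrite("pics/w1.png",f["frame"][...,::-1])
T=np.eye(4);T[:3,:3]=Ro.from_rotvec(s["orientation"]).as_matrix();T[:3,3]=s["tcp_pos"]
f["cam_to_world"]=T@np.array(f["hand_eye"]); C=cloud(f)
m=(f["z_map"]>0)&(C[...,2]>63)&(C[...,2]<100)&(C[...,0]>400)&(C[...,0]<680)&(abs(C[...,1]+150)<120)
k,l,st,ce=cv2.connectedComponentsWithStats(m.astype(np.uint8))
for i in range(1,k):
    if st[i,4]>100: print(st[i],np.round(np.median(C[l==i],0),1),np.round(cv2.minAreaRect(C[l==i][:,:2].astype(np.float32))[0],1),np.round(C[l==i].min(0)),np.round(C[l==i].max(0)))
E
```

```text
2.5 [623.7 -70.3 248.2] shift [-0.0037  0.0092  0.494 ] turn [-0.0012  0.0009  0.0024] F [-0.2  0.4 -0.8] 0.002
[307 159  34  34 701] [625.9 -73.3  69.4] [625. -74.] [607. -92.  63.] [643. -56.  72.]
[310 214  27  27 363] [ 573.6 -120.    69.1] [ 569.7 -121.9] [ 546. -131.   63.] [ 593. -110.   71.]
[315 315  10  20 161] [ 449.8 -218.6   70.3] [ 449.6 -218.8] [ 434. -234.   69.] [ 467. -203.   72.]
```

View pics/w1.png

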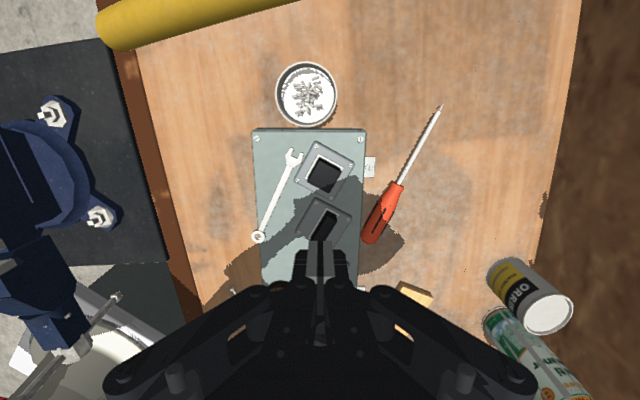

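The wrist view shows the square cap at (323,175), the bar at (325,228), the spanner at (275,195) and the shut fingers at (320,270). All three cameras agree on the centres: square (625,-73.5), bar (568,-122) and round (452,-219), with tops at about 69 mm.

Call:
apply_moves:
  commands:
    - [[-1,0,0.01,0.2,0,0,0],[-1,0,0.01,0.35,0,0,0],[-1,0,0.01,0.5,0,0,0],[-1,0,0.01,0.55,0,0,0],[-1,0,0.01,0.55,0,0,0],[-1,0,0.01,0.55,0,0,0]]

```text
time: 3.15
tcp_pos: [628.3, -72.8, 88.6]
orientation: [2.944, 1.094, 0.002]
contact_force: [0.7, -0.1, 0.8]
finger_gap: -0.0
gripper_force: 0.0
```

```bash
python3 -c "
from h import *
rel(625,-73.5,54)"
```

```text
3.15 [628.3 -72.8  88.6] shift [-0.01   -0.0056  0.1152] turn [ 0.0003 -0.0002  0.0027] F [ 0.7 -0.1  0.8] -0.0
```

Call:
apply_moves:
  commands:
    - [[-1,-0.01,-0.006,0.05,0,0,0],[-1,-0.01,-0.006,0.07,0,0,0],[-1,-0.01,-0.006,0.08,0,0,0],[-1,-0.01,-0.006,0.09,0,0,0],[-1,-0.01,-0.006,0.1,0,0,0],[-1,-0.01,-0.006,0.107,0,0,0],[-1,-0.01,-0.006,0.112,0,0,0],[-1,-0.01,-0.006,0.112,0,0,0]]

```text
time: 3.95
tcp_pos: [624.6, -73.4, 53.9]
orientation: [2.944, 1.094, 0.002]
contact_force: [1.0, -1.1, 6.0]
finger_gap: -0.003
gripper_force: 3.0
```

```bash
python3 -c "
from h import *
rel(625,-73.5,53.5)"
```

```text
3.95 [624.6 -73.4  53.9] shift [0.0008 0.0011 0.0014] turn [ 0.0003 -0.0002  0.0026] F [ 1.  -1.1  6. ] -0.003
```

Call:
apply_moves:
  commands:
    - [[-1,0,0,0,0,0,0],[-1,0,0,0,0,0,0],[-1,0,0,-0.1,0,0,0],[-1,0,0,-0.25,0,0,0],[-1,0,0,-0.4,0,0,0],[-1,0,0,-0.4,0,0,0]]

```text
time: 4.55
tcp_pos: [626.8, -73.7, 179.6]
orientation: [2.94, 1.093, 0.012]
contact_force: [0.9, 0.5, -0.1]
finger_gap: -0.001
gripper_force: 0.0
```

```bash
python3 -c "
from h import *
rel(452.5,-219,170)
f=vision.grab_frame('wrist'); s=bot.observe()
T=np.eye(4);T[:3,:3]=Ro.from_rotvec(s['orientation']).as_matrix();T[:3,3]=s['tcp_pos']
f['cam_to_world']=T@np.array(f['hand_eye']); C=cloud(f)
for p in [(625,-73.5),(625,-66),(632,-70)]:
    m=(f['z_map']>0)&(np.hypot(C[...,0]-p[0],C[...,1]-p[1])<6)&(C[...,2]<90); print(m.sum(),np.median(C[m][:,2]) if m.any() else None)
"
```

```text
4.55 [626.8 -73.7 179.6] shift [-0.7564 -0.0128  0.0279] turn [ 0.0022 -0.0017  0.0027] F [ 0.9  0.5 -0.1] -0.001
103 57.21709477285248
109 57.21566252297839
109 57.21709477285248
```

Call:
apply_moves:
  commands:
    - [[-1,-0.752,-0.01,0.03,0,0,0],[-1,-0.752,-0.01,0.03,0,0,0],[-1,-0.752,-0.01,0.03,0,0,0],[-1,-0.752,-0.01,0.03,0,0,0],[-1,-0.752,-0.01,0.03,0,0,0],[-1,-0.752,-0.01,0.03,0,0,0],[-1,-0.752,-0.01,0.03,0,0,0]]

```text
time: 5.3
tcp_pos: [450.7, -218.3, 164.1]
orientation: [-2.945, -1.092, 0.001]
contact_force: [0.9, 0.0, 0.4]
finger_gap: 0.0
gripper_force: 0.0
```

```bash
python3 -c "
from h import *
rel(452.5,-219,88)"
```

```text
5.3 [ 450.7 -218.3  164.1] shift [0.0031 0.0061 0.2535] turn [-0.0004  0.      0.0021] F [0.9 0.  0.4] 0.0
```

Call:
apply_moves:
  commands:
    - [[-1,0.003,0.005,0.1,0,0,0],[-1,0.003,0.005,0.2,0,0,0],[-1,0.003,0.005,0.25,0,0,0],[-1,0.003,0.005,0.25,0,0,0],[-1,0.003,0.005,0.25,0,0,0]]

```text
time: 5.8
tcp_pos: [453.4, -218.3, 89.7]
orientation: [-2.944, -1.096, 0.0]
contact_force: [0.1, -0.8, -0.7]
finger_gap: -0.003
gripper_force: 0.0
```

```bash
python3 -c "
from h import *
rel(452.5,-219,54)"
```

```text
5.8 [ 453.4 -218.3   89.7] shift [-0.0037  0.      0.1189] turn [-0.0002  0.      0.0029] F [ 0.1 -0.8 -0.7] -0.003
```

Call:
apply_moves:
  commands:
    - [[-1,-0.003,0,0.05,0,0,0],[-1,-0.003,0,0.07,0,0,0],[-1,-0.003,0,0.08,0,0,0],[-1,-0.003,0,0.09,0,0,0],[-1,-0.003,0,0.1,0,0,0],[-1,-0.003,0,0.108,0,0,0],[-1,-0.003,0,0.115,0,0,0],[-1,-0.003,0,0.115,0,0,0]]

```text
time: 6.6
tcp_pos: [452.4, -219.5, 55.1]
orientation: [2.945, 1.094, 0.001]
contact_force: [2.2, 2.5, 4.2]
finger_gap: 0.0
gripper_force: 2.2
```

```bash
python3 -c "
from h import *
rel(452.5,-219,53.5)"
```

```text
6.6 [ 452.4 -219.5   55.1] shift [ 0.0015 -0.0011  0.0055] turn [ 0.0001 -0.0001  0.0026] F [2.2 2.5 4.2] 0.0
```

Call:
apply_moves:
  commands:
    - [[-1,0,0,0.006,0,0,0],[-1,0,0,0.006,0,0,0],[-1,0,0,0.006,0,0,0]]

```text
time: 6.9
tcp_pos: [452.4, -219.6, 53.6]
orientation: [2.945, 1.094, 0.001]
contact_force: [2.3, 2.1, 7.1]
finger_gap: -0.001
gripper_force: 3.1
```

Call:
apply_moves:
  commands:
    - [[-1,0,0,-0.1,0,0,0],[-1,0,0,-0.25,0,0,0],[-1,0,0,-0.4,0,0,0],[-1,0,0,-0.4,0,0,0]]

```text
time: 7.3
tcp_pos: [454.1, -220.9, 178.3]
orientation: [2.939, 1.092, 0.007]
contact_force: [0.8, 0.3, -1.1]
finger_gap: -0.0
gripper_force: 0.0
```

```bash
python3 -c "
from h import *
rel(568,-122,170)
f=vision.grab_frame('top'); C=cloud(f)
for p in [(625,-74),(568,-122),(452,-219)]:
    m=(f['z_map']>0)&(np.hypot(C[...,0]-p[0],C[...,1]-p[1])<7)&(C[...,2]<95); print(m.sum(),np.median(C[m][:,2]) if m.any() else None)
f=vision.grab_frame('scene'); C=cloud(f)
for p in [(625,-72),(568,-121),(452,-218)]:
    m=(f['z_map']>0)&(np.hypot(C[...,0]-p[0],C[...,1]-p[1])<7)&(C[...,2]<95); print(m.sum(),np.median(C[m][:,2]) if m.any() else None)
"
```

```text
7.3 [ 454.1 -220.9  178.3] shift [ 0.5027 -0.0018  0.0288] turn [ 0.0024 -0.0006  0.0026] F [ 0.8  0.3 -1.1] -0.0
9 58.48950350691143
0 None
24 58.974252716843296
27 57.65253556427649
34 66.85622156979667
23 58.48321863650392
```

Square and round are in and the bar is still out. Next is the bar.

Call:
apply_moves:
  commands:
    - [[-1,0.5,0,0.03,0,0,0],[-1,0.5,0,0.03,0,0,0],[-1,0.5,0,0.03,0,0,0],[-1,0.5,0,0.03,0,0,0],[-1,0.5,0,0.03,0,0,0],[-1,0.5,0,0.03,0,0,0]]

```text
time: 8.0
tcp_pos: [564.5, -121.8, 163.4]
orientation: [-2.944, -1.093, 0.003]
contact_force: [0.0, 0.0, 1.2]
finger_gap: -0.001
gripper_force: 0.0
```

```bash
python3 -c "
from h import *
rel(568,-122,88)"
```

```text
8.0 [ 564.5 -121.8  163.4] shift [0.0089 0.0086 0.2512] turn [-0.0006  0.0005  0.0025] F [0.  0.  1.2] -0.001
```

Call:
apply_moves:
  commands:
    - [[-1,0.006,0.006,0.1,0,0,0],[-1,0.006,0.006,0.2,0,0,0],[-1,0.006,0.006,0.25,0,0,0],[-1,0.006,0.006,0.25,0,0,0],[-1,0.006,0.006,0.25,0,0,0]]

```text
time: 8.5
tcp_pos: [567.7, -122.5, 89.7]
orientation: [-2.945, -1.092, 0.001]
contact_force: [0.8, 0.3, 0.1]
finger_gap: 0.002
gripper_force: 0.0
```

```bash
python3 -c "
from h import *
rel(568,-122,54)"
```

```text
8.5 [ 567.7 -122.5   89.7] shift [ 0.0017 -0.0005  0.1191] turn [-0.0001  0.0001  0.0022] F [0.8 0.3 0.1] 0.002
```

Call:
apply_moves:
  commands:
    - [[-1,0,0,0.05,0,0,0],[-1,0,0,0.07,0,0,0],[-1,0,0,0.08,0,0,0],[-1,0,0,0.09,0,0,0],[-1,0,0,0.1,0,0,0],[-1,0,0,0.11,0,0,0],[-1,0,0,0.118,0,0,0],[-1,0,0,0.118,0,0,0]]

```text
time: 9.3
tcp_pos: [568.5, -121.8, 53.9]
orientation: [2.944, 1.094, 0.0]
contact_force: [-1.3, -2.1, 5.3]
finger_gap: -0.002
gripper_force: 3.0
```

```bash
python3 -c "
from h import *
rel(568,-122,53.5)"
```

```text
9.3 [ 568.5 -121.8   53.9] shift [-0.0016 -0.0006  0.0015] turn [ 0.0001 -0.      0.0026] F [-1.3 -2.1  5.3] -0.002
```

Call:
apply_moves:
  commands:
    - [[-1,0,0,0.002,0,0,0],[-1,0,0,0.002,0,0,0],[-1,0,0,0.002,0,0,0],[-1,0,0,-0.1,0,0,0],[-1,0,0,-0.25,0,0,0],[-1,0,0,-0.4,0,0,0],[-1,0,0,-0.5,0,0,0],[-1,0,0,-0.5,0,0,0]]

```text
time: 10.1
tcp_pos: [570.4, -122.1, 208.2]
orientation: [2.941, 1.093, 0.009]
contact_force: [0.2, 0.1, -0.8]
finger_gap: -0.002
gripper_force: 0.0
```

```bash
python3 -c "
from h import *
rel(568,-122,170)
for n in ('scene','top'):
  f=vision.grab_frame(n); C=cloud(f); cv2.imwrite(f'pics/end_{n}.png',f['frame'][...,::-1])
  for p in [(625,-72),(568,-121),(508,-168),(452,-218)]:
    m=(f['z_map']>0)&(np.hypot(C[...,0]-p[0],C[...,1]-p[1])<7)&(C[...,2]<99); print(n,m.sum(),np.median(C[m][:,2]) if m.any() else None)
"
```

```text
10.1 [ 570.4 -122.1  208.2] shift [-0.0063 -0.0061  0.1274] turn [ 0.0019 -0.0013  0.0027] F [ 0.2  0.1 -0.8] -0.002
scene 25 58.41700179595966
scene 28 57.72474608687088
scene 30 91.20217934365007
scene 21 58.5516657129773
top 0 None
top 25 58.038937929125495
top 29 91.6433002946086
top 30 58.16602750581757
```

View pics/end_scene.png

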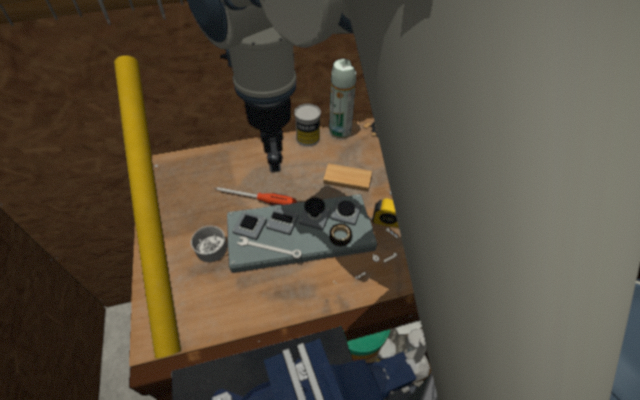

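The picture shows the caps of the square (248,222), bar (283,217) and round (347,208) switches sunk, and the mushroom (315,206) still standing out. The spanner, tape roll, tin, screwdriver and offcut are where they were, and the gripper is clear.

```bash
python3 -c "
from h import *
print(workorder.job_done())"
```

```text
the job is handed in; nothing more can be done
None
```

I pressed the square, round and bar buttons in that order; the depth readings show all three in and the mushroom stop still out. The job is handed in, but no verdict came back.

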